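# Level the sewing machine platform and lean on the level

## Robot

A 6-joint arm with a two-finger parallel gripper is mounted at the origin on the work surface. World frame = base frame: x ahead of the robot, y to its left, z up, the work surface at z = 0. Lengths are in m, angles in rad, forces in N, time in s.
With the tool pointing down it reaches from about 0.25 to 0.775 m from the base axis. Payload 4 kg.
Tool frame: the origin (TCP) lies at the very end of the fingers, on their centre line; the grasp point (between the pads) lies 19 mm behind it; z points along the fingers, y is the line along which they close (so a half turn about z gives the same grasp; the last joint's range is limited). The gripper opens to 94 mm and grips with 3 to 60 N. Pads are 16 mm wide; open, the fingers measure 119 mm over their backs; the gripper's body (75 mm by 177 mm) begins 78 mm behind the grasp point.
Start: joints at [1.237, 0.087, 1.371, -0, 1.684, -0.103], TCP at [0.126, 0.535, 0.206] pointing down, gripper open.
Joint ranges: [-3.1, 3.1], [-0.76, 2.03], [0.27, 2.55], [-1.08, 4.22], [0.17, 2.65], [-2.57, 2.57]. Speed limits (rad/s): [2.79, 2.79, 3.14, 3.14, 3.14, 3.14].

## Interface

Orientations are given as [roll, pitch, yaw] about the fixed x, y, z axes, in that order (R = Rz(yaw) Ry(pitch) Rx(roll)).
In Python, from bench import robot gives the robot as it stands. The module is installed in compiled form; this text tells all that it offers.
- The arm moves only by the tool move_arm, never from a script. Its argument "deltas" is one flat list of numbers, 7 for each row, row after row: the turn, a rotation vector about the tool's x, y, z in rad, then the shift along the tool's x, y, z in cm, then the closure, from -1 (fully open) to 1 (shut). A call has 1 to 8 rows; each row is the pose to reach, as a shift and turn from the pose commanded when the call began, along the tool's axes at that moment; what a row does not reach only later rows make up. A row lasts 1/10 s, in which the tool goes at most 50 mm and 8.59 degrees, less where a joint would pass 70% of its speed; a pose out of reach is approached as far as the arm can. A call with a gripper value outside its range is refused whole. The fingers move at their own pace and stop on an object; the grip force is fixed at half the most. Time passes only in rows, so rows that repeat a pose let the fingers close. It gives the time, the measured TCP pose, the force, the opening and the grip force at its end, in the units of the state.
- robot.get_obs(): the state, without advancing time (a new reading comes with each control period).
- robot.snapshot(name): name is "scene" or "top"; returns a dict with "image" (420x560x3 uint8, red, green, blue), "depth" (420x560 float32, m along the optical axis (not along the pixel's ray), 0 where there is no reading), "fov_y" (degrees; the focal length in pixels is half the picture's height over the tangent of half this angle, whatever the lens; pixels are square), "cx", "cy" (the principal point, pixels), "origin" and "orientation" of the camera in the world. Camera axes: x right, y up, looking along -z (the intrinsics and any distortion apply to the point x, -y, -z); pixel columns grow to the right and rows downward; lengths in m; the calibration is good to about 2 mm. A picture is of the moment at which its call begins.
- robot.close_job(): hands the job in; it is judged then, once.
The state is a dict: "time": time; "joint_positions": joint angles; "qvel": joint speeds; "joint_torque": joint torques, N m; "tool_pos": TCP position; "ee_rot": TCP orientation; "wrist_force": force on the tool from outside, world axes, zero at the start; "wrist_torque": the same for the moment, N m; "width": finger opening in m; "finger_force": force on a finger pad.
Only numpy, scipy, OpenCV 4.12 (cv2) and the standard library are available. Lean on these libraries where they do the work, as an engineer would, in place of code of your own. Each camera call takes 0.05 s, during which the arm holds its last target. There are 200 camera calls.

## Task

The plywood platform for the sewing machine has sunk at its levelling foot. Lay the spirit level on the platform along its length, let go, and turn the foot's black hand knob until the bubble sits centred between its two lines; then press down on the level with a steady push of about a kilogram's weight, and finish still pressing it onto the board with the bubble centred. Leave the sewing things around it where they stand.

Things in the scene. Friction and masses are not known exactly. Their poses are not given: they have to be found in the camera images.
- board_mid (a point): middle of the top face of the platform's plywood board: 400 mm long (y axis here), 220 mm wide (x), 18 mm thick, top about 68 mm above the table; z is its upward normal. The platform is fixed on the table. Four flat rubber cups for the machine's feet, 34 mm across, 3 mm high, sit near the long edges at x = +-85 mm, y = -140 and +90 mm.
- board: the same board; origin on the line of its two fixed rubber feet, 170 mm in -y from board_mid and 18 mm below the top; same axes. It tilts only end to end about that line, by 3 to 6 thousandths of a radian at the start, always low at its +y end, where the levelling foot is; side to side it is true.
- knob_mid (a point): centre, half-way up, of the levelling foot's black star-shaped knob: 40 mm across, 28 mm tall, upright axis, underside 16 mm above the board, 160 mm in +y from board_mid. Its height is fixed. Clockwise from above raises the board there, 4 mm a turn (0.0019 rad of tilt per rad of knob; 2 to 3 rad needed). Stiff (0.06 N m), no clicks; it stays where left, also with a push on the board.
- level_mid (a point): centre (half-way up) of the spirit level: aluminium bar with black end caps, 180 mm long (its x axis), 24 mm wide (y), 46 mm high (z), 0.4 to 0.65 kg, standing on its base on the table at the start. In the middle of its top, under a clear cover, a 68 mm yellow-green vial along x is read from above: two black lines 23 mm apart, pale bubble 17 mm long.
- level: the same spirit level; origin at the centre of its underside, same axes. Its whole top is flat and rigid and may be pressed, the clear cover too.
- bubble (a joint): place of the bubble's middle along the level's own x axis, in m, 0 midway between the lines, positive towards the level's +x end, stops at +-0.022. It floats to the higher end, about 1.8 mm per thousandth of a radian of tilt, and needs about 1.5 s to settle.
- button_jar: closed glass jar, 68 mm across, 85 mm high, a bystander; origin under its middle
- spool_a: thread spool standing on end, 28 mm across, 58 mm high, a bystander; origin under its middle
- spool_b: second thread spool, 28 mm across, 58 mm high, a bystander; origin under its middle
- pin_tin: round pin tin, 76 mm across, 21 mm high, a bystander; origin under its middle
- tape_case: round tape-measure case, 56 mm across, 17 mm high, a bystander; origin under its middle
- scissors: dressmaking scissors, 180 mm long along x, 12 mm high, a bystander; origin near the pivot
- clapper: wooden pressing block, 200 mm along x, 55 mm wide, 32 mm high, a bystander; origin under its middle

How it is judged:
By the outcome, as a careful person would: the job done as asked, in the order asked, and still so for the second after the job is handed in, while the arm keeps its last pose, push and grip.
It also fails if it takes over 72 s, if anything falls off the work surface, if the arm or the gripper's body presses on something with over 40 N, if the wrist force passes 120 N, or if a joint passes its speed limit or range.

## Working session

There is one attempt and no reset: what is moved stays moved. The work goes in short steps, Python scripts to look and compute and a tool call to move; the robot and the scene stay as the last step left them, time stands still between calls to the robot, and variables do not carry over. Pictures are saved under pics/ and viewed, at most 10 in all, crops included, and the job is handed in when it is done.

Besides the shell and the picture viewer there is one more tool, called after "Emit:" in YAML: its name, and indented under it one key for each argument. move_arm: Moves the arm, as the interface text tells. Its arguments: {"type":"object","properties":{"deltas":{"type":"array","items":{"type":"number"}}},"required":["deltas"]}

```bash
mkdir -p pics
cat > h.py <<'E'
import numpy as np, cv2
from scipy.spatial.transform import Rotation as R
from bench import robot
def snap(n,save=None):
    s=robot.snapshot(n)
    if save: cv2.imwrite('pics/'+save,s['image'][:,:,::-1])
    return s
def cam(s):
    f=s['image'].shape[0]/2/np.tan(np.radians(s['fov_y'])/2)
    o=np.array(s['orientation']); M=R.from_euler('xyz',o).as_matrix() if o.size==3 else o.reshape(3,3)
    return f,np.array(s['origin']),M
def ray(s,u,v,z):
    f,o,M=cam(s); d=M@np.array([(u-s['cx'])/f,-(v-s['cy'])/f,-1]); return o+d*(z-o[2])/d[2]
def pt(s,u,v):
    f,o,M=cam(s); D=s['depth'][int(v),int(u)]; return o+M@(np.array([(u-s['cx'])/f,-(v-s['cy'])/f,-1])*D)
E
python3 - <<'E'
from h import *
for n in('top','scene'):
    s=snap(n,n+'0.png'); print({k:v for k,v in s.items() if k not in('image','depth')})
print(robot.get_obs())
E
```

```text
{'fov_y': 53.261043131408435, 'cx': 280.0364047734196, 'cy': 218.7579459959888, 'origin': array([0.44410607, 0.03170733, 1.27811673]), 'orientation': array([ 0.11776423,  0.01607017, -1.595907  ])}
{'fov_y': 51.42709173390381, 'cx': 279.46721109802104, 'cy': 211.30053410106908, 'origin': array([1.37877609, 0.12976455, 0.88821278]), 'orientation': array([ 0.80366294, -0.00327928,  1.71416388])}
{'time': 0.1, 'joint_positions': array([ 1.23687872e+00,  8.78525030e-02,  1.37210531e+00, -2.25514314e-05,
        1.68358814e+00, -1.03098811e-01]), 'qvel': array([-0.00012212, -0.00080534, -0.00399137, -0.00077775,  0.00118504,
       -0.00099673]), 'joint_torque': array([ 2.10592763e-03, -3.41254413e+01, -3.03301978e+01,  7.19051762e-02,
        3.04617989e-02, -1.02109302e-04]), 'tool_pos': array([0.12567411, 0.53493961, 0.20443574]), 'ee_rot': array([-3.13964742e+00, -1.78731623e-04,  2.91077117e+00]), 'wrist_force': array([-0.12493588, -0.33443395, -0.04067006]), 'wrist_torque': array([0.03519608, 0.04763009, 0.0379525 ]), 'finger_force': 0.0, 'width': 0.09376048280246585}
```

View pics/top0.png

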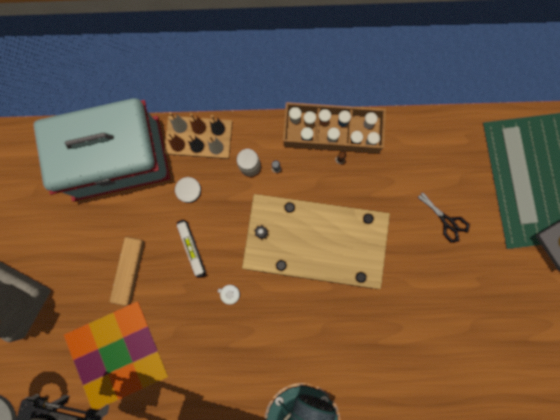

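View pics/scene0.png

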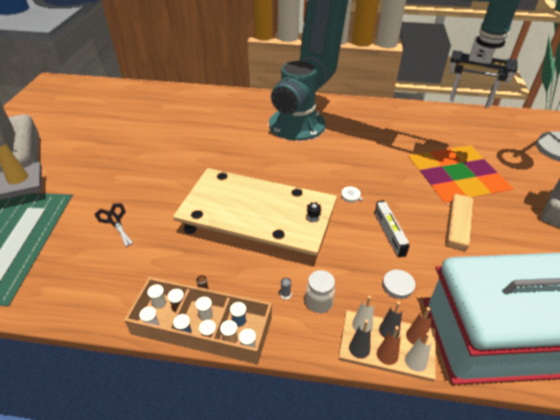

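The top view shows the board with corners near (253,197), (389,212), (381,286) and (244,270). The knob is at (261,232), and the level runs from (182,223) to (201,275). The tape case is at (230,294), the jar at (248,161) and the clapper at (127,270).

Run:
```python
from h import *
s=snap('top'); im=s['image']; hsv=cv2.cvtColor(im,cv2.COLOR_RGB2HSV)
f,o,M=cam(s)
for u,v in((190,248),(320,240),(261,232),(220,200),(230,294),(248,158),(276,166),(188,189),(127,270)): print((u,v),pt(s,u,v).round(3), hsv[v,u])
# height map
V,U=np.mgrid[0:420,0:560]; d=np.stack([(U-s['cx'])/f,-(V-s['cy'])/f,-np.ones_like(U,float)],-1)*s['depth'][...,None]
P=o+d@M.T; Z=P[...,2]
def rect(m,z,name):
    cs,_=cv2.findContours(m.astype(np.uint8),0,2); c=max(cs,key=cv2.contourArea)
    w=np.array([ray(s,u,v,z)[:2] for u,v in c[:,0]],np.float32)
    r=cv2.minAreaRect(w*1000); print(name,r,len(c)); print(cv2.boxPoints(r).round(0).tolist())
def win(m,u0,u1,v0,v1):
    k=np.zeros_like(m); k[v0:v1,u0:u1]=m[v0:v1,u0:u1]; return k
rect(win(Z>.045,235,400,185,300),.068,'board')
rect(win(Z>.025,165,215,210,290),.046,'level')
rect(win(Z>.085,245,280,215,250),.112,'knob')
a=im[185:305,160:400][:,:,::-1]; cv2.imwrite('pics/crop.png',cv2.resize(a,None,fx=3.3,fy=3.3,interpolation=2))
```

```text
(190, 248) [0.511 0.316 0.042] [ 26  49 183]
(320, 240) [ 0.523 -0.067  0.065] [ 18 124 181]
(261, 232) [0.547 0.101 0.114] [ 20  19 165]
(220, 200) [ 0.659  0.233 -0.001] [ 14 179 131]
(230, 294) [0.373 0.202 0.019] [ 20  17 185]
(248, 158) [0.767 0.137 0.084] [ 19  28 191]
(276, 166) [0.749 0.056 0.052] [ 18  12 107]
(188, 189) [0.692 0.327 0.025] [ 21  26 194]
(127, 270) [0.451 0.507 0.031] [ 17 137 186]
board ((521.915283203125, -55.46759033203125), (398.8276672363281, 220.60829162597656), 80.17256164550781) 127
[[379.0, -233.0], [597.0, -271.0], [665.0, 122.0], [447.0, 160.0]]
level ((511.78704833984375, 313.73193359375), (180.34934997558594, 28.368877410888672), 19.68622589111328) 90
[[422.0, 297.0], [432.0, 270.0], [601.0, 331.0], [592.0, 357.0]]
knob ((548.8815307617188, 101.59568786621094), (38.30274963378906, 36.30645751953125), 51.6061897277832) 27
[[523.0, 98.0], [551.0, 75.0], [575.0, 105.0], [547.0, 128.0]]
```

View pics/crop.png

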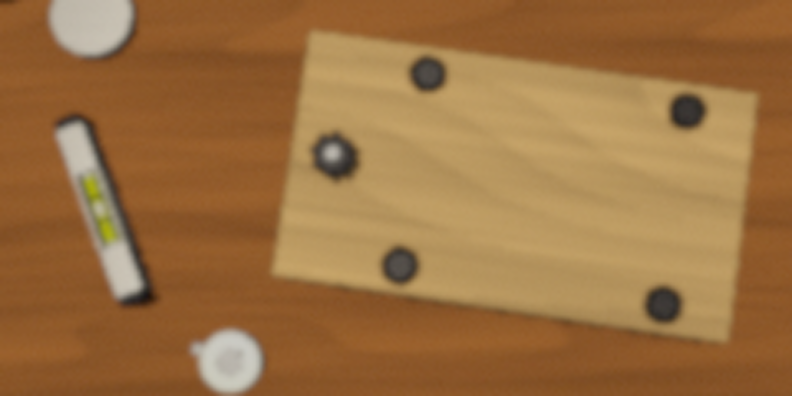

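```bash
cat >> h.py <<'E'
def plan(p,yaw):
    b=robot.get_obs(); M=R.from_euler('xyz',b['ee_rot']); T=R.from_euler('xyz',[np.pi,0,yaw])
    rv=(M.inv()*T).as_rotvec(); sh=M.inv().apply(np.array(p)-b['tool_pos'])*100
    print('rot',rv.round(3),'shift cm',sh.round(2),'rows',max(np.linalg.norm(rv)/.15,np.linalg.norm(sh)/5).round(1),'j6',b['joint_positions'][5].round(3))
E
python3 -c "
from h import *
plan([.5118,.3137,.12],3.485)"
```

```text
rot [-0.002 -0.001 -0.574] shift cm [-42.65 -12.69   8.47] rows 9.1 j6 -0.103
```

Emit:
move_arm:
  deltas: [0,0,-0.574,-42.6,-12.7,8.5,-1,0,0,-0.574,-42.6,-12.7,8.5,-1,0,0,-0.574,-42.6,-12.7,8.5,-1,0,0,-0.574,-42.6,-12.7,8.5,-1,0,0,-0.574,-42.6,-12.7,8.5,-1,0,0,-0.574,-42.6,-12.7,8.5,-1,0,0,-0.574,-42.6,-12.7,8.5,-1,0,0,-0.574,-42.6,-12.7,8.5,-1]

```text
time: 0.95
tool_pos: [0.4525, 0.3477, 0.1331]
ee_rot: [3.141, -0.0, -2.798]
wrist_force: [1.1, 1.1, 0.7]
width: 0.0938
finger_force: 0.0
```

```bash
python3 -c "
from h import *
plan([.5118,.3137,.12],3.485);plan([.5118,.3137,.011],3.485); print(robot.get_obs()['tool_pos'],robot.get_obs()['time'])"
```

```text
rot [ 0. -0. -0.] shift cm [-4.44 -5.2   1.31] rows 1.4 j6 -1.358
rot [ 0. -0. -0.] shift cm [-4.44 -5.2  12.21] rows 2.8 j6 -1.358
[0.45254498 0.34773364 0.13314702] 0.95
```

Emit:
move_arm:
  deltas: [0,0,0,0,0,0,-1,0,0,0,0,0,0,-1,0,0,0,0,0,0,-1]

```text
time: 1.25
tool_pos: [0.4505, 0.3497, 0.1339]
ee_rot: [3.141, -0.0, -2.798]
wrist_force: [-0.1, -0.2, -0.6]
width: 0.094
finger_force: 0.0
```

```bash
python3 -c "
from h import *
plan([.5118,.3137,.06],3.485);plan([.5118,.3137,.011],3.485); print(robot.get_obs()['tool_pos'],robot.get_obs()['time'])"
```

```text
rot [ 0.001 -0.     0.001] shift cm [-4.56 -5.46  7.38] rows 2.1 j6 -1.355
rot [ 0.001 -0.     0.001] shift cm [-4.56 -5.46 12.28] rows 2.8 j6 -1.355
[0.45046576 0.34966787 0.13387308] 1.25
```

Emit:
move_arm:
  deltas: [0,0,0,-4.6,-5.5,2,-1,0,0,0,-4.6,-5.5,2,-1,0,0,0,-4.6,-5.5,6,-1,0,0,0,-4.6,-5.5,9,-1,0,0,0,-4.6,-5.5,12.2,-1,0,0,0,-4.6,-5.5,12.2,-1,0,0,0,-4.6,-5.5,12.2,-1]

```text
time: 1.95
tool_pos: [0.5121, 0.3139, 0.0123]
ee_rot: [3.141, -0.0, -2.796]
wrist_force: [-0.2, -0.4, -0.1]
width: 0.094
finger_force: 0.0
```

Emit:
move_arm:
  deltas: [0,0,0,0,0,0,0.8,0,0,0,0,0,0,0.8,0,0,0,0,0,0,0.8,0,0,0,0,0,0,0.8,0,0,0,0,0,0,0.8,0,0,0,0,0,0,0.8,0,0,0,0,0,0,0.8,0,0,0,0,0,0,0.8]

```text
time: 2.75
tool_pos: [0.5129, 0.3133, 0.0117]
ee_rot: [3.14, -0.0, -2.799]
wrist_force: [-2.1, 3.3, 0.2]
width: 0.0335
finger_force: 1.6
```

```bash
python3 -c "
from h import *
b=robot.get_obs();print(b['tool_pos'],b['time'],b['width'],b['finger_force'])"
```

```text
[0.51285887 0.31327228 0.01174994] 2.75 0.033503122958149854 1.6247576102614403
```

Emit:
move_arm:
  deltas: [0,0,0,0,0,0,0.9,0,0,0,0,0,0,0.9,0,0,0,0,0,0,0.9,0,0,0,0,0,0,0.9]

```text
time: 3.15
tool_pos: [0.5129, 0.3131, 0.0118]
ee_rot: [3.141, 0.0, -2.798]
wrist_force: [-0.7, 3.1, -0.2]
width: 0.0238
finger_force: 30.0
```

Emit:
move_arm:
  deltas: [0,0,0,0,0,-3,0.9,0,0,0,0,0,-6,0.9,0,0,0,0,0,-10,0.9,0,0,0,0,0,-14,0.9,0,0,0,0,0,-14,0.9,0,0,0,0,0,-14,0.9]

```text
time: 3.75
tool_pos: [0.5131, 0.312, 0.1509]
ee_rot: [-3.14, -0.0, -2.799]
wrist_force: [-0.6, -1.1, -5.1]
width: 0.0238
finger_force: 30.0
```

Run:
```python
from h import *
y=np.radians(80.17); c=np.array([.522,-.0555])-.03*np.array([np.cos(y),np.sin(y)]); print(c)
plan([*c,.15],y)
s=snap('top')
hsv=cv2.cvtColor(s['image'],cv2.COLOR_RGB2HSV); print(robot.get_obs()['wrist_force'])
```

```text
[ 0.51687824 -0.08505956]
rot [-1.000e-03  1.000e-03  2.085e+00] shift cm [ 12.99 -37.53   0.14] rows 13.9 j6 -1.461
[ 0.58781046  0.98796802 -4.49498898]
```

Emit:
move_arm:
  deltas: [0,0,0.13,1.6,-4.0,-2.5,0.9,0,0,0.26,3.2,-8.5,-2.5,0.9,0,0,0.39,4.8,-13,-2.5,0.9,0,0,0.52,6.4,-17.5,-2.5,0.9,0,0,0.65,8,-22,-2.5,0.9,0,0,0.78,9.6,-26.5,-2.5,0.9,0,0,0.91,11.2,-31,-2.5,0.9,0,0,1.04,12.8,-35,-2.5,0.9]

```text
time: 4.6
tool_pos: [0.508, -0.062, 0.1725]
ee_rot: [-3.138, -0.006, 2.439]
wrist_force: [0.8, 0.3, -3.6]
width: 0.0238
finger_force: 30.0
```

Run:
```python
from h import *
y=np.radians(80.17); plan([.5169,-.0851,.12],y)
```

```text
rot [-0.007 -0.003  1.039] shift cm [-2.21 -1.17  5.24] rows 6.9 j6 -1.099
```

Emit:
move_arm:
  deltas: [0,0,0.14,-1,-0.6,0,0.9,0,0,0.28,-2,-1,0,0.9,0,0,0.42,-2,-1,0,0.9,0,0,0.56,-2,-1,0,0.9,0,0,0.7,-2,-1,2,0.9,0,0,0.84,-2,-1,3,0.9,0,0,0.98,-2,-1,3.5,0.9,0,0,1.04,-2,-1,4,0.9]

```text
time: 5.4
tool_pos: [0.5165, -0.08, 0.1317]
ee_rot: [-3.133, -0.0, 1.401]
wrist_force: [-0.1, -0.7, -5.2]
width: 0.0239
finger_force: 30.0
```

Emit:
move_arm:
  deltas: [0,0,0,0,0,0,0.9,0,0,0,0,0,0,0.9,0,0,0,0,0,0,0.9]

```text
time: 5.7
tool_pos: [0.5187, -0.0803, 0.1357]
ee_rot: [-3.14, -0.0, 1.406]
wrist_force: [0.3, 0.1, -4.1]
width: 0.0239
finger_force: 30.0
```

Run:
```python
from h import *
y=np.radians(80.17); plan([.5169,-.0851,.082],y); s=snap('scene','lev.png'); b=robot.get_obs(); print(b['tool_pos'],b['wrist_force'],b['ee_rot'])
cv2.imwrite('pics/lev.png',cv2.resize(s['image'][120:280,150:370,::-1],None,fx=3.5,fy=3.5,interpolation=2))
```

```text
rot [-0.002 -0.     0.006] shift cm [-0.5  -0.09  5.37] rows 1.1 j6 -0.097
[ 0.51897726 -0.08040355  0.13627798] [ 0.1049964  -0.05383671 -4.35050388] [-3.14071282e+00 -1.63110791e-05  1.40548344e+00]
```

View pics/lev.png

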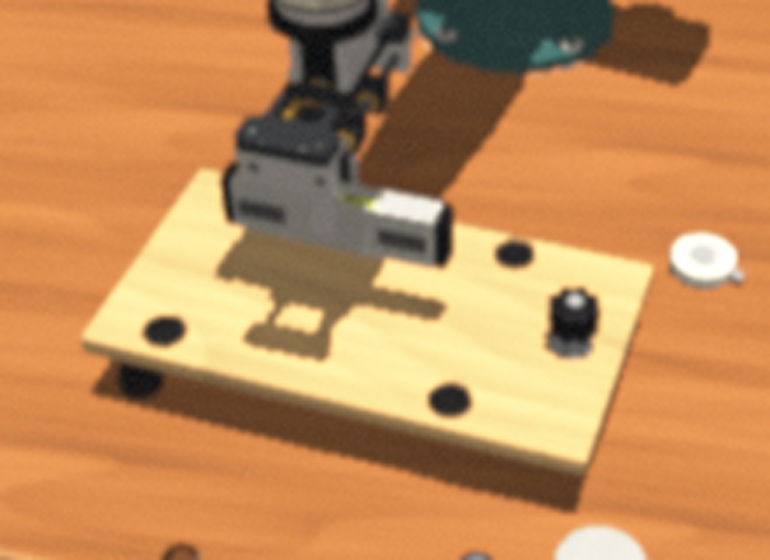

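The level is held square over the board, with the knob well clear. I'll lower it now.

Emit:
move_arm:
  deltas: [0,0,0.006,-0.5,-0.1,2,0.9,0,0,0.006,-0.5,-0.1,4,0.9,0,0,0.006,-0.5,-0.1,4.8,0.9,0,0,0.006,-0.5,-0.1,5.3,0.9,0,0,0.006,-0.5,-0.1,5.3,0.9,0,0,0.006,-0.5,-0.1,5.3,0.9]

```text
time: 6.35
tool_pos: [0.5181, -0.0853, 0.0848]
ee_rot: [3.14, 0.0, 1.399]
wrist_force: [0.1, -0.4, -5.0]
width: 0.0239
finger_force: 30.0
```

Emit:
move_arm:
  deltas: [0,0,0,0,0,0.1,0.9,0,0,0,0,0,0.2,0.9,0,0,0,0,0,0.2,0.9]

```text
time: 6.65
tool_pos: [0.5176, -0.0852, 0.082]
ee_rot: [3.141, -0.0, 1.399]
wrist_force: [-0.0, 0.2, -5.1]
width: 0.0235
finger_force: 30.0
```

Emit:
move_arm:
  deltas: [0,0,0,0,0,0.1,0.9,0,0,0,0,0,0.2,0.9,0,0,0,0,0,0.2,0.9]

```text
time: 6.95
tool_pos: [0.5172, -0.0851, 0.0795]
ee_rot: [-3.141, -0.0, 1.399]
wrist_force: [-0.1, 0.6, -4.6]
width: 0.0239
finger_force: 30.0
```

Emit:
move_arm:
  deltas: [0,0,0,0,0,0.1,0.9,0,0,0,0,0,0.1,0.9,0,0,0,0,0,0.1,0.9]

```text
time: 7.25
tool_pos: [0.5175, -0.0851, 0.0793]
ee_rot: [3.141, -0.0, 1.399]
wrist_force: [-1.8, 1.5, -1.5]
width: 0.0233
finger_force: 30.0
```

Emit:
move_arm:
  deltas: [0,0,0,0,0,0.05,-0.2,0,0,0,0,0,0.05,-0.2,0,0,0,0,0,0.05,-0.2,0,0,0,0,0,0.05,-0.2,0,0,0,0,0,0.05,-0.2,0,0,0,0,0,0.05,-0.2]

```text
time: 7.85
tool_pos: [0.5175, -0.0852, 0.0783]
ee_rot: [3.141, -0.0, 1.399]
wrist_force: [0.7, -0.1, 0.4]
width: 0.0565
finger_force: 0.0
```

Emit:
move_arm:
  deltas: [0,0,0,0,0,-2,-0.2,0,0,0,0,0,-6,-0.2,0,0,0,0,0,-10,-0.2,0,0,0,0,0,-14,-0.2,0,0,0,0,0,-14,-0.2]

```text
time: 8.35
tool_pos: [0.5205, -0.086, 0.2258]
ee_rot: [3.128, 0.001, 1.399]
wrist_force: [-0.4, -0.9, -0.0]
width: 0.0565
finger_force: 0.0
```

Run:
```python
from h import *
plan([.549,.1016,.17],3.35); print(robot.get_obs()['width'])
```

```text
rot [ 0.008  0.014 -1.951] shift cm [18.97 -0.48  5.55] rows 13.0 j6 -0.099
0.05652266161887718
```

Emit:
move_arm:
  deltas: [0,0,-0.14,4,0,0,-0.4,0,0,-0.28,8,0,0,-0.4,0,0,-0.42,12,-0.1,0,-0.4,0,0,-0.56,16,-0.3,0,-0.4,0,0,-0.7,18.5,-0.4,1,-0.4,0,0,-0.84,18.9,-0.5,2,-0.4,0,0,-0.98,18.9,-0.5,3,-0.4,0,0,-1.12,18.9,-0.5,4,-0.4]

```text
time: 9.15
tool_pos: [0.5444, 0.1025, 0.1767]
ee_rot: [-3.141, -0.001, 2.526]
wrist_force: [0.4, -1.3, -0.4]
width: 0.0659
finger_force: 0.0
```

Emit:
move_arm:
  deltas: [0,0,-0.14,0,0,0,-0.4,0,0,-0.28,0,0,0,-0.4,0,0,-0.42,0,0,0,-0.4,0,0,-0.56,0,0,0,-0.4,0,0,-0.7,0,0,0,-0.4,0,0,-0.83,0,0,0,-0.4,0,0,-0.83,0,0,0,-0.4,0,0,-0.83,0,0,0,-0.4]

```text
time: 9.95
tool_pos: [0.5446, 0.1019, 0.1776]
ee_rot: [3.141, -0.001, -2.937]
wrist_force: [-0.0, 0.4, 0.3]
width: 0.0655
finger_force: 0.0
```

Run:
```python
from h import *
plan([.549,.1016,.088],3.35); b=robot.get_obs(); print(b['tool_pos'],b['time'])
t=snap('top'); s=snap('scene')
A=cv2.resize(t['image'][170:300,230:400,::-1],(785,600),interpolation=2)[:, :]
B=cv2.resize(s['image'][120:280,150:370,::-1],(785,571),interpolation=2)
out=np.vstack([A,B]); cv2.imwrite('pics/two.png',cv2.resize(out,(402,600),interpolation=cv2.INTER_AREA))
np.savez('t1.npz',a=t['image'],b=s['image'])
```

```text
rot [ 0.    -0.001 -0.004] shift cm [-0.44 -0.12  8.96] rows 1.8 j6 -1.693
[0.54455663 0.1018776  0.17757223] 9.95
```

View pics/two.png

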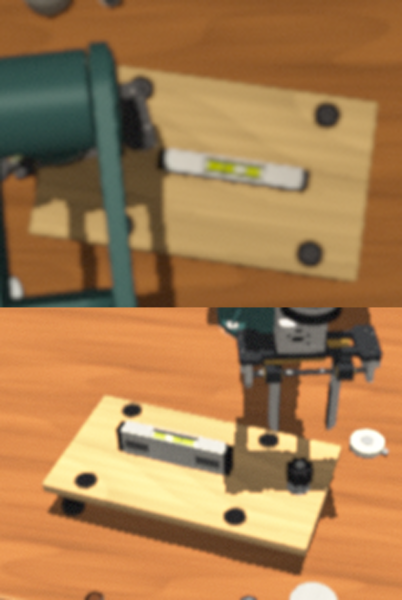

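The level is flat on the board. The top camera sees the vial with the pale bubble right of centre, towards board −y, and the gripper is above the knob.

```bash
cat >> h.py <<'E'
def prof(s,c=(.517,-.085),y=np.radians(80.17),z=.113,half=.04):
    f,o,M=cam(s); hsv=cv2.cvtColor(s['image'],cv2.COLOR_RGB2HSV).astype(np.float32)
    a=np.array([np.cos(y),np.sin(y)]); n=np.array([-a[1],a[0]])
    t=np.arange(-half,half+1e-6,.001); w=np.arange(-.003,.0031,.001)
    P=np.array([[[*(np.array(c)+a*i+n*j),z] for i in t] for j in w])
    q=(P-o)@M; u=(s['cx']+f*q[...,0]/-q[...,2]).astype(np.float32); v=(s['cy']-f*q[...,1]/-q[...,2]).astype(np.float32)
    S=cv2.remap(hsv,u,v,cv2.INTER_LINEAR).mean(0); return t,S
E
python3 - <<'E'
from h import *
s=snap('top'); f,o,M=cam(s)
h=cv2.cvtColor(s['image'],cv2.COLOR_RGB2HSV); k=np.zeros((420,560),bool); k[225:260,295:370]=1
Y=k&(h[...,0]>24)&(h[...,0]<45)&(h[...,1]>90)
v,u=np.nonzero(Y); print(len(u),u.min(),u.max(),v.min(),v.max())
W=np.array([ray(s,a,b,.113)[:2] for a,b in zip(u,v)]); y=np.radians(80.17); ax=np.array([np.cos(y),np.sin(y)])
print('vial centre box',cv2.minAreaRect((W*1000).astype(np.float32)))
t,S=prof(s)
for a,b in zip(t[::2],S[::2]): print(round(a*1000),b.round(0))
E
```

```text
81 318 339 238 244
vial centre box ((516.7412719726562, -86.12382507324219), (59.83135986328125, 12.612311363220215), 80.34746551513672)
-40 [ 20.  27. 198.]
-38 [ 21.  31. 193.]
-36 [ 24.  40. 189.]
-34 [ 26.  60. 185.]
-32 [ 29.  92. 180.]
-30 [ 30. 131. 176.]
-28 [ 30. 175. 173.]
-26 [ 30. 201. 172.]
-24 [ 30. 213. 172.]
-22 [ 31. 214. 172.]
-20 [ 30. 197. 171.]
-18 [ 30. 164. 170.]
-16 [ 30. 124. 170.]
-14 [ 29.  85. 173.]
-12 [ 27.  63. 178.]
-10 [ 27.  51. 184.]
-8 [ 27.  48. 187.]
-6 [ 27.  53. 187.]
-4 [ 28.  69. 183.]
-2 [ 29.  96. 176.]
0 [ 30. 139. 170.]
2 [ 31. 182. 168.]
4 [ 31. 211. 166.]
6 [ 31. 219. 164.]
8 [ 30. 203. 159.]
10 [ 30. 196. 158.]
12 [ 30. 194. 161.]
14 [ 30. 200. 166.]
16 [ 30. 206. 170.]
18 [ 30. 215. 171.]
20 [ 31. 225. 170.]
22 [ 31. 229. 169.]
24 [ 31. 217. 169.]
26 [ 30. 193. 171.]
28 [ 30. 146. 173.]
30 [ 29. 102. 176.]
32 [ 27.  66. 180.]
34 [ 25.  42. 183.]
36 [ 22.  31. 191.]
38 [ 20.  27. 199.]
40 [ 20.  25. 204.]
```

Emit:
move_arm:
  deltas: [0,0,0,-0.45,-0.1,2,-0.4,0,0,0,-0.45,-0.1,5,-0.4,0,0,0,-0.45,-0.1,8,-0.4,0,0,0,-0.45,-0.1,9.7,-0.4,0,0,0,-0.45,-0.1,9.7,-0.4,0,0,0,-0.45,-0.1,9.7,-0.4]

```text
time: 10.7
tool_pos: [0.5496, 0.1019, 0.0816]
ee_rot: [3.142, 0.0, -2.935]
wrist_force: [-0.8, 0.4, 0.2]
width: 0.066
finger_force: 0.0
```

Emit:
move_arm:
  deltas: [0,0,0,0,0,0,0.9,0,0,0,0,0,0,0.9,0,0,0,0,0,0,0.9,0,0,0,0,0,0,0.9,0,0,0,0,0,0,0.9,0,0,0,0,0,0,0.9,0,0,0,0,0,0,0.9,0,0,0,0,0,0,0.9]

```text
time: 11.5
tool_pos: [0.5497, 0.1042, 0.0825]
ee_rot: [3.137, 0.002, -2.934]
wrist_force: [-1.2, 4.7, 1.9]
width: 0.0393
finger_force: 30.0
```

Emit:
move_arm:
  deltas: [0,0,0,0,0.25,0,0.9,0,0,0.14,0,0.25,0,0.9,0,0,0.28,0,0.25,0,0.9,0,0,0.42,0,0.25,0,0.9,0,0,0.56,0,0.25,0,0.9,0,0,0.7,0,0.25,0,0.9,0,0,0.84,0,0.25,0,0.9,0,0,0.98,0,0.25,0,0.9]

```text
time: 12.3
tool_pos: [0.5498, 0.1044, 0.0825]
ee_rot: [3.14, 0.002, 2.363]
wrist_force: [0.1, 0.8, 2.7]
width: 0.0397
finger_force: 30.0
```

Emit:
move_arm:
  deltas: [0,0,0.14,0,0,0,0.9,0,0,0.28,0,0,0,0.9,0,0,0.42,0,0,0,0.9,0,0,0.56,0,0,0,0.9,0,0,0.7,0,0,0,0.9,0,0,0.84,0,0,0,0.9,0,0,0.98,0,0,0,0.9,0,0,1.12,0,0,0,0.9]

```text
time: 13.1
tool_pos: [0.55, 0.1044, 0.0825]
ee_rot: [3.139, -0.001, 1.243]
wrist_force: [-0.2, 1.2, 2.8]
width: 0.0395
finger_force: 30.0
```

Emit:
move_arm:
  deltas: [0,0,0.14,0,0,0,0.9,0,0,0.17,0,0,0,0.9,0,0,0.17,0,0,0,0.9,0,0,0.17,0,0,0,0.9,0,0,0.17,0,0,0,0.9,0,0,0.17,0,0,0,0.9,0,0,0.17,0,0,0,0.9,0,0,0.17,0,0,0,0.9]

```text
time: 13.9
tool_pos: [0.5501, 0.1044, 0.0825]
ee_rot: [3.139, -0.002, 1.08]
wrist_force: [1.8, 1.1, 5.7]
width: 0.0396
finger_force: 30.0
```

Emit:
move_arm:
  deltas: [0,0,0,0,0,0,0.9,0,0,0,0,0,0,0.9,0,0,0,0,0,0,0.9,0,0,0,0,0,0,0.9,0,0,0,0,0,0,0.9,0,0,0,0,0,0,0.9,0,0,0,0,0,0,0.9,0,0,0,0,0,0,0.9]

```text
time: 14.7
tool_pos: [0.55, 0.1044, 0.0824]
ee_rot: [3.139, -0.002, 1.08]
wrist_force: [1.9, 1.4, 5.3]
width: 0.0393
finger_force: 30.0
```

```bash
cat >> h.py <<'E'
def bubble(s,**k):
    t,S=prof(s,**k); sat=S[:,1]
    ts=np.arange(-.04,.0401,.0001); q=np.interp(ts,t,sat); m=q>120
    i=np.nonzero(m)[0]; a,b=ts[i[0]],ts[i[-1]]
    h=np.nonzero(~m[i[0]:i[-1]])[0]+i[0]; l,r=ts[h[0]],ts[h[-1]]
    print('vial',a,b,'bubble',l,r,'offset mm',1000*((l+r)/2-(a+b)/2), 'frac in',len(h));
E
python3 - <<'E'
from h import *
for i in range(2): bubble(snap('top'))
b=robot.get_obs(); print(b['time'],b['tool_pos'],b['ee_rot'],b['wrist_force'],b['wrist_torque'],b['joint_positions'][5])
E
```

```text
vial -0.030699999999999734 0.028700000000001967 bubble -0.008499999999999099 0.006500000000001331 offset mm 0.0 frac in 151
vial -0.030699999999999734 0.028700000000001967 bubble -0.008499999999999099 0.006500000000001331 offset mm 0.0 frac in 151
14.8 [0.5500337  0.10438009 0.08245381] [ 3.13908047e+00 -1.70032646e-03  1.08022040e+00] [1.2208937  1.23449724 5.89457484] [ 0.08329238 -0.1950619  -0.04013183] 0.5768050607110788
```

Emit:
move_arm:
  deltas: [0,0,0,0,0,0,-0.4,0,0,0,0,0,0,-0.4,0,0,0,0,0,0,-0.4,0,0,0,0,0,0,-0.4,0,0,0,0,0,-3,-0.4,0,0,0,0,0,-6,-0.4,0,0,0,0,0,-9,-0.4,0,0,0,0,0,-9,-0.4]

```text
time: 15.6
tool_pos: [0.5515, 0.1045, 0.1765]
ee_rot: [3.134, -0.005, 1.079]
wrist_force: [-0.1, -0.2, 0.7]
width: 0.066
finger_force: 0.0
```

Emit:
move_arm:
  deltas: [0,0,0,0,0,0,-0.4,0,0,0,0,0,0,0.2,0,0,0,0,0,0,1,0,0,0,0,0,0,1,0,0,0,0,0,0,1,0,0,0,0,0,0,1,0,0,0,0,0,0,1,0,0,0,0,0,0,1]

```text
time: 16.4
tool_pos: [0.5489, 0.1043, 0.1713]
ee_rot: [3.142, -0.0, 1.079]
wrist_force: [0.1, -0.0, -0.8]
width: 0.0134
finger_force: 0.0
```

Run:
```python
from h import *
s=snap('top'); bubble(s); t,S=prof(s)
i=abs(t)<.0205
print(list(zip((t[i]*1000).round().astype(int),S[i,1].round().astype(int),S[i,2].round().astype(int))))
cv2.imwrite('pics/b2.png',cv2.resize(s['image'][215:265,285:365,::-1],None,fx=9,fy=9,interpolation=2))
y=np.radians(80.17); a=np.array([np.cos(y),np.sin(y)])
for d in(-.06,0,): plan([*(np.array([.5168,-.0862])+d*a),.16],y)
b=robot.get_obs(); print(b['time'],b['tool_pos'],b['width'],b['wrist_force'])
```

```text
vial -0.030699999999999734 0.028700000000001967 bubble -0.008499999999999099 0.006500000000001331 offset mm 0.0 frac in 151
[(np.int64(-20), np.int64(224), np.int64(170)), (np.int64(-19), np.int64(226), np.int64(168)), (np.int64(-18), np.int64(226), np.int64(166)), (np.int64(-17), np.int64(225), np.int64(163)), (np.int64(-16), np.int64(221), np.int64(160)), (np.int64(-15), np.int64(213), np.int64(156)), (np.int64(-14), np.int64(205), np.int64(152)), (np.int64(-13), np.int64(192), np.int64(151)), (np.int64(-12), np.int64(178), np.int64(152)), (np.int64(-11), np.int64(164), np.int64(153)), (np.int64(-10), np.int64(147), np.int64(158)), (np.int64(-9), np.int64(128), np.int64(163)), (np.int64(-8), np.int64(110), np.int64(168)), (np.int64(-7), np.int64(95), np.int64(173)), (np.int64(-6), np.int64(81), np.int64(178)), (np.int64(-5), np.int64(70), np.int64(182)), (np.int64(-4), np.int64(64), np.int64(184)), (np.int64(-3), np.int64(59), np.int64(186)), (np.int64(-2), np.int64(57), np.int64(187)), (np.int64(-1), np.int64(58), np.int64(187)), (np.int64(0), np.int64(59), np.int64(187)), (np.int
[... 446 characters left out ...]
64(11), np.int64(187), np.int64(159)), (np.int64(12), np.int64(195), np.int64(160)), (np.int64(13), np.int64(201), np.int64(163)), (np.int64(14), np.int64(206), np.int64(166)), (np.int64(15), np.int64(210), np.int64(168)), (np.int64(16), np.int64(214), np.int64(169)), (np.int64(17), np.int64(218), np.int64(170)), (np.int64(18), np.int64(220), np.int64(170)), (np.int64(19), np.int64(221), np.int64(170)), (np.int64(20), np.int64(223), np.int64(170))]
rot [ 0.   -0.   -0.32] shift cm [-24.01   8.05   1.13] rows 5.1 j6 0.578
rot [ 0.   -0.   -0.32] shift cm [-18.31   6.16   1.13] rows 3.9 j6 0.578
16.45 [0.54896879 0.10430275 0.1713632 ] 0.009496331683074457 [-0.62953256  0.54385935  0.84708123]
```

View pics/b2.png

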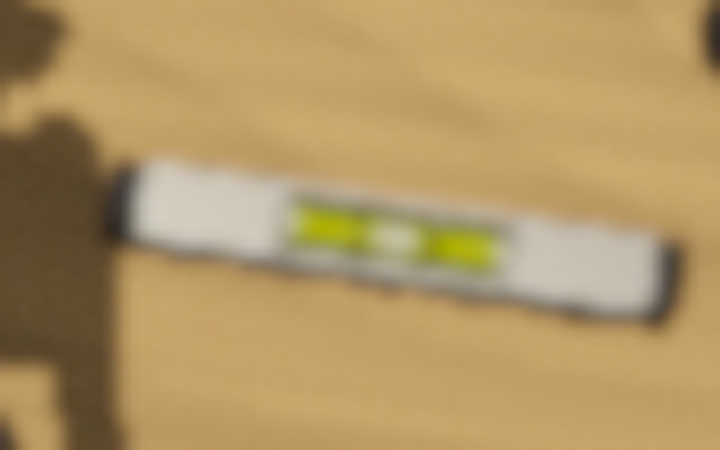

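The bubble sits symmetrically between its lines. Next I'll press on the level's bare top at the −y side, which keeps the vial visible from above.

Emit:
move_arm:
  deltas: [0,0,-0.1,-5,1.6,0,1,0,0,-0.2,-10,3.2,0,1,0,0,-0.32,-15,5,0,1,0,0,-0.32,-20,6.7,0.5,1,0,0,-0.32,-24,8.05,1.1,1,0,0,-0.32,-24,8.05,2,1,0,0,-0.32,-24,8.05,3,1,0,0,-0.32,-24,8.05,3,1]

```text
time: 17.25
tool_pos: [0.5056, -0.1438, 0.1392]
ee_rot: [-3.138, -0.002, 1.4]
wrist_force: [-0.9, -0.7, -0.7]
width: 0.0004
finger_force: 0.0
```

Emit:
move_arm:
  deltas: [0,0,0,0,0,0.5,1,0,0,0,0,0,1,1,0,0,0,0,0,1,1,0,0,0,0,0,1,1,0,0,0,0,0,1,1]

```text
time: 17.75
tool_pos: [0.5068, -0.145, 0.1316]
ee_rot: [3.141, 0.0, 1.399]
wrist_force: [0.4, 0.3, -0.2]
width: 0.0001
finger_force: 0.0
```

Run:
```python
from h import *
y=np.radians(80.17); a=np.array([np.cos(y),np.sin(y)])
plan([*(np.array([.5168,-.0862])-.06*a),.1137],y); bubble(snap('top'))
b=robot.get_obs(); print(b['time'],b['tool_pos'],b['width'],b['wrist_force'])
```

```text
rot [0.001 0.    0.   ] shift cm [-0.04 -0.02  1.79] rows 0.4 j6 -0.215
vial -0.03089999999999974 0.028700000000001967 bubble -0.008499999999999099 0.006500000000001331 offset mm 0.10000000000000286 frac in 151
17.8 [ 0.50678047 -0.14510545  0.13163318] 0.00016106261521640772 [0.50139944 1.10609365 0.07935206]
```

Position is good and the bubble is visible. I'll creep down to contact.

Emit:
move_arm:
  deltas: [0,0,0,0,0,0.5,1,0,0,0,0,0,1,1,0,0,0,0,0,1.4,1,0,0,0,0,0,1.6,1,0,0,0,0,0,1.6,1,0,0,0,0,0,1.6,1]

```text
time: 18.4
tool_pos: [0.5065, -0.1453, 0.1152]
ee_rot: [3.142, -0.0, 1.399]
wrist_force: [0.4, 0.0, 0.3]
width: 0.0001
finger_force: 0.0
```

Emit:
move_arm:
  deltas: [0,0,0,0,0,0.05,1,0,0,0,0,0,0.1,1,0,0,0,0,0,0.15,1,0,0,0,0,0,0.2,1,0,0,0,0,0,0.2,1,0,0,0,0,0,0.2,1]

```text
time: 19.0
tool_pos: [0.5066, -0.1453, 0.1143]
ee_rot: [3.141, 0.0, 1.399]
wrist_force: [-2.7, 0.7, 6.1]
width: 0.0007
finger_force: 2.7
```

Emit:
move_arm:
  deltas: [0,0,0,0,0,0.03,1,0,0,0,0,0,0.06,1,0,0,0,0,0,0.06,1,0,0,0,0,0,0.06,1,0,0,0,0,0,0.06,1,0,0,0,0,0,0.06,1,0,0,0,0,0,0.06,1,0,0,0,0,0,0.06,1]

```text
time: 19.8
tool_pos: [0.5067, -0.1453, 0.1142]
ee_rot: [3.14, 0.0, 1.399]
wrist_force: [-1.5, 0.7, 6.2]
width: 0.0004
finger_force: 3.7
```

Run:
```python
from h import *
for i in range(4):
    s=snap('top'); b=robot.get_obs(); print(b['wrist_force'].round(1))
bubble(s); print(b['time'],b['tool_pos'])
```

```text
[-3.4  0.8  7.2]
[-2.5  1.7  7.9]
[-2.6  1.1  7.6]
[-1.5 -0.1  7.4]
vial -0.03089999999999974 0.028700000000001967 bubble -0.008499999999999099 0.006600000000001334 offset mm 0.1500000000000043 frac in 152
20.0 [ 0.50677256 -0.14534428  0.11426235]
```

Emit:
move_arm:
  deltas: [0,0,0,0,-0.03,0.05,1,0,0,0,0,-0.05,0.09,1,0,0,0,0,-0.05,0.09,1,0,0,0,0,-0.05,0.09,1,0,0,0,0,-0.05,0.09,1,0,0,0,0,-0.05,0.09,1,0,0,0,0,-0.05,0.09,1,0,0,0,0,-0.05,0.09,1]

```text
time: 20.8
tool_pos: [0.5067, -0.1454, 0.1142]
ee_rot: [3.139, 0.0, 1.399]
wrist_force: [-2.8, 1.4, 9.9]
width: 0.0003
finger_force: 4.9
```

Run:
```python
from h import *
for i in range(6):
    s=snap('top'); b=robot.get_obs(); print(b['wrist_force'].round(1))
bubble(s); print(b['time'],b['tool_pos'])
```

```text
[-1.9  1.1  9.4]
[-3.   1.8  9.5]
[-3.1  2.   9.4]
[-3.1  1.   9.3]
[-3.4  1.2  9.3]
[-3.2  1.2  9.3]
vial -0.030999999999999743 0.028700000000001967 bubble -0.008399999999999096 0.006500000000001331 offset mm 0.20000000000000573 frac in 150
21.1 [ 0.50670576 -0.14532674  0.11420891]
```

Emit:
move_arm:
  deltas: [0,0,0,0,0,0.02,1,0,0,0,0,0,0.02,1,0,0,0,0,0,0.02,1,0,0,0,0,0,0.02,1,0,0,0,0,0,0.02,1,0,0,0,0,0,0.02,1,0,0,0,0,0,0.02,1,0,0,0,0,0,0.02,1]

```text
time: 21.9
tool_pos: [0.5067, -0.1453, 0.1142]
ee_rot: [3.139, 0.0, 1.399]
wrist_force: [-3.9, 1.4, 9.7]
width: 0.0004
finger_force: 5.2
```

Emit:
move_arm:
  deltas: [0,0,0,0,0,0,1,0,0,0,0,0,0,1,0,0,0,0,0,0,1,0,0,0,0,0,0,1,0,0,0,0,0,0,1,0,0,0,0,0,0,1,0,0,0,0,0,0,1,0,0,0,0,0,0,1]

```text
time: 22.7
tool_pos: [0.5067, -0.1454, 0.1142]
ee_rot: [3.139, 0.0, 1.399]
wrist_force: [-2.7, 1.0, 10.6]
width: 0.0005
finger_force: 5.2
```

Run:
```python
from h import *
F=[]
for i in range(4):
    s=snap('top'); F.append(robot.get_obs()['wrist_force'])
print(np.mean(F,0)); bubble(s)
if 8.5<np.mean(F,0)[2]<11.5: print(robot.close_job())
```

```text
[-2.82626337  1.08673398 10.32884844]
vial -0.03089999999999974 0.028700000000001967 bubble -0.008099999999999087 0.007000000000001345 offset mm 0.5500000000000158 frac in 152
the job is handed in; nothing more can be done
None
```

The job is handed in at about 23 s: the level lies along the board, the knob was turned about 2.3 rad, and the arm is still pressing the level with about 10 N. The bubble read within about 0.6 mm of centre at the last check, and I saw no contact with the sewing things, though I took no final picture of them.

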